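# Hold the cap hopper's sprung lid just short of its balance point

### The arm

A 6-joint arm with a two-finger parallel gripper is mounted at the origin on the work surface. World frame = base frame: x ahead of the robot, y to its left, z up, the work surface at z = 0. Lengths are in m, angles in rad, forces in N, time in s.
With the tool pointing down it reaches from about 0.3 to 0.775 m from the base axis. Payload 14.6 kg.
Tool frame: the origin (TCP) lies on the centre line of the jaws, within the pads' length; the fingertips stand ctrl.tcp_to_tips ahead of it and the grasp point (between the pads) lies 2 mm behind it (ctrl.tcp_to_tips is the distance from the TCP to the fingertips, in m); z points along the fingers, y is the line along which they close (so a half turn about z gives the same grasp; the last joint's range is limited). The gripper opens to 94 mm and grips with 3 to 60 N. Pads are 16 mm wide; open, the fingers measure 119 mm over their backs; the gripper's body (75 mm by 177 mm) begins 78 mm behind the grasp point.
Start: joints at [-0.067, 0.3, 1.521, -0, 1.321, -0.067], TCP at [0.55, -0, 0.222] pointing down, gripper open.
Joint ranges: [-3.03, 3.03], [-0.79, 2.21], [0.23, 2.52], [-1.04, 4.18], [0, 3.07], [-2.55, 2.55]. Speed limits (rad/s): [2.22, 2.22, 2.57, 3.14, 3.14, 3.14].

### API

Orientations are given as [roll, pitch, yaw] about the fixed x, y, z axes, in that order (R = Rz(yaw) Ry(pitch) Rx(roll)).
In Python, from station import telemetry, viewer, hand_in, ctrl gives the robot as it stands.
- The arm moves only by the tool step_arm, never from a script. Its argument "plan" is a list of rows, each an object of numbers: "dx", "dy", "dz": the shift along the tool's x, y, z scaled (see below); "rx", "ry", "rz": the turn, a rotation vector about the tool's x, y, z scaled (see below); "claw": the closure, from 0 (fully open) to 1 (shut). In form: [{"dx": .., "dy": .., "dz": .., "rx": .., "ry": .., "rz": .., "claw": ..}, ...]. A call has 1 to 10 rows; each row shifts and turns the commanded pose from where the row before left it, along the tool's axes as they then stand; what a row does not reach is not made up. The controller multiplies each number of a shift by 0.1 m and each number of a turn by 90 degrees. A row lasts 1/10 s, in which the tool goes at most 50 mm and 8.59 degrees, less where a joint would pass 70% of its speed; a pose out of reach is approached as far as the arm can. A call with a number of a shift or a turn outside -1 to 1 is refused whole. A call with a gripper value outside its range is refused whole. The fingers move at their own pace and stop on an object; "grip_force" is the grip in N (left out, the last holds). Time passes only in rows, so rows that do not move let the fingers close. It gives the time, the measured TCP pose, the force, the opening and the grip force at its end, in the units of the state.
- telemetry.get_obs(): the state, without advancing time (a new reading comes with each control period).
- viewer.camera(name): name is "scene" or "side" or "wrist"; returns a dict with "img" (384x512x3 uint8, red, green, blue), "z_map" (384x512 float32, m along the optical axis (not along the pixel's ray), 0 where there is no reading), "fx", "fy", "cx", "cy" (pixels), "R" (3x3) and "t" (3): a world point X has camera coordinates R X + t; the wrist camera has in their place "tool_from_camera" (4x4, takes a point from camera to tool coordinates, whose origin is the TCP and whose axes are the flange's). Camera axes: x right, y down, z forward; pixel columns grow to the right and rows downward; lengths in m; the calibration is good to about 2 mm. A picture is of the moment at which its call begins: read the wrist's pose just before it.
- hand_in(): hands the job in; it is judged then, once.
Trained networks look in a picture, given as the dict that the camera call returned (one of the last four; its "shot" number tells which), for a name from the list of things; names that differ only in an ending like _2 or _b are one class to them, and where a whole thing is asked for, a point or a joint stands for the part that bears it (a point fixed in the world has none). Each returns a list of dicts, best first, with "score" (0 to 1); they miss things now and then, are a little off and sometimes report something else, mostly with a low value. They report only what shows in the picture. A call takes as long as a camera call.
- viewer.recognise(target, picture): "rect" ([left, top, right, bottom] in pixels, round what is visible of it).
The state is a dict: "time_s": time; "qpos": joint angles; "joint_vel": joint speeds; "tau": joint torques, N m; "ee_pos": TCP position; "eef_rot": TCP orientation; "force": force on the tool from outside, world axes, zero at the start; "moment": the same for the moment, N m; "grip_width": finger opening in m; "grip_force": force on a finger pad.
Only numpy, scipy, OpenCV 4.12 (cv2) and the standard library are available. Lean on these libraries where they do the work, as an engineer would, in place of code of your own. Each camera call takes 0.05 s, during which the arm holds its last target. There are 200 camera calls.

### The job

The lid springs of the bottle-cap hopper are about to be set: twist the spring-return latch knob clockwise to its stop so that the lid pops ajar, let the knob spring back, then lift the lid by its front bar past its balance point until you are sure the springs carry it, without letting it run on to its stop. Bring it back and hold it still about 7 degrees below the balance point, where it wants to fall shut again, and finish while still holding it there with the gripper. Never fling or drop the lid, and leave the bottles, caps, grease tin and tools where they are.

Things in the scene. Friction and masses are not known exactly. Their poses are not given: they have to be found in the camera images.
- hopper: The stainless bottle-cap hopper, fixed on the bench: 200 (x) by 340 (y) by 112 mm high, lid with clear window. Origin on the table under its middle; x points from its front (bar and latch side, towards the robot) to the hinge at the rear, y to its left, z up. On its left a chute sticks out to 290 mm from the origin, 80 mm high; on its right a grey drive box to 217 mm, 105 mm high.
- knob_grip (a point): Point to grip on the latch knob: on its vertical turning axis, 152 mm above the table, in front of the lid's right corner (hopper frame x -155, y -115). The black wing is 38 mm long, 14 thick, from 134 to 166 mm above the table; at rest its length lies along the hopper's x: grip it across the hopper's y. Below, a steel tongue 52 mm long reaches over a tab on the lid and keeps it shut.
- latch (a joint): Turn of the latch knob in rad: 0 at rest, tongue over the lid; grows clockwise seen from above; stop at 1.30. A spring returns it to 0 when let go (0.05 N m at rest, 0.16 N m at the stop). The tongue clears the lid's tab at about 0.7; then a sprung pin pops the lid ajar, its front edge some 20 mm up, and the tongue of the released knob swings back beneath the tab, clear of it.
- bar (a point): Middle of the lid's bar handle: round aluminium bar, diameter 14 mm, 136 mm between its posts, along the hopper's y, in the lid's plane, 33 mm free between bar and lid edge. Shut: 112 mm above the table, hopper frame x -133, y 20, free room below. The bar can turn between fingers that pinch it from above, fore and aft, so the tool may keep pointing down while following the arc about the hinge.
- lid_hinge (a point): Point on the lid's hinge axis in line with the bar's middle. The axis is parallel to the hopper's y, 112 mm above the table, at x 112 mm in the hopper's frame. At lid angle a the bar's middle lies 245 cos(a) mm in front of it (along the hopper's -x) and 245 sin(a) mm above it.
- lid (a joint): Opening angle of the lid in rad: 0 shut, about 0.1 ajar, stop at 1.70. 2 kg, counterbalanced by torsion springs: balance point at 0.90 rad (52 degrees). Below it the lid falls back to ajar (2.3 N at the bar when nearly shut, 0.7 N at 0.78), above it the springs swing it to the stop (0.6 N at 1.0, growing). Clearly past balance: 1.0 to 1.3. Just below it, about 7 degrees: 0.78.
- bottle_a_mid (a point): Bystander: black plastic bottle with an orange cap, 72 mm diameter, 184 mm tall; the point is at half its height.
- bottle_b_mid (a point): Bystander: a second such bottle, 72 mm diameter, 184 mm tall; the point is at half its height.
- grease_tin_mid (a point): Bystander: round grey grease tin with a steel cap, 68 mm diameter, 70 mm tall; the point is at half its height.
- wrench_grip (a point): Bystander: steel wrench 160 mm long lying on the table in front of the hopper; the point is on its handle.
- screwdriver_grip (a point): Bystander: screwdriver 170 mm long lying on the table in front of the hopper; the point is on its handle.
- cap_a_mid (a point): Bystander: loose orange bottle cap, 38 mm diameter, 16 mm tall, near the chute; the point is at half its height.
- cap_b_mid (a point): Bystander: a second loose orange bottle cap, 38 mm diameter, 16 mm tall, to the right in front of the hopper; the point is at half its height.

How it is judged:
By the outcome, as a careful person would: the job done as asked, in the order asked, and still so for the second after the job is handed in, while the arm keeps its last pose, push and grip.
It also fails if it takes over 51 s, if anything falls off the work surface, if the arm or the gripper's body presses on something with over 40 N, if the wrist force passes 120 N, or if a joint passes its speed limit or range.

## Working session

There is one attempt and no reset: what is moved stays moved. The work goes in short steps, Python scripts to look and compute and a tool call to move; the robot and the scene stay as the last step left them, time stands still between calls to the robot, and variables do not carry over. Pictures are saved under pics/ and viewed, at most 10 in all, crops included, and the job is handed in when it is done.

Besides the shell and the picture viewer there is one more tool, called after "Request:" as a command line: name --argument value ..., lists and objects as JSON in quotes. step_arm: Moves the arm, as the interface text tells. Shifts and turns lie within -1 to 1; 1 stands for 0.1 m of shift or 90 degrees of turn. Its arguments: {"type":"object","properties":{"plan":{"type":"array"},"grip_force":{"type":"number"}},"required":["plan"]}

```bash
mkdir -p pics; ls; cat > h.py <<'E'
import numpy as np, cv2
from station import telemetry, viewer, ctrl
def save(p,n): cv2.imwrite('pics/'+n+'.png', cv2.cvtColor(p['img'],cv2.COLOR_RGB2BGR))
def world(p,u,v,z=None):
    z=p['z_map'][int(v),int(u)] if z is None else z
    c=np.array([(u-p['cx'])/p['fx']*z,(v-p['cy'])/p['fy']*z,z])
    return p['R'].T@(c-p['t'])
E
python3 - <<'E'
from h import *
print(telemetry.get_obs(), ctrl.tcp_to_tips)
for n in ('scene','side'):
    p=viewer.camera(n); save(p,n)
    print(n,'campos',-p['R'].T@p['t'])
    for t in ('hopper','knob_grip','bar','bottle_a_mid','grease_tin_mid','wrench_grip','screwdriver_grip','cap_a_mid'):
        for d in viewer.recognise(t,p)[:2]:
            r=d['rect'];print(t,round(d['score'],2),np.round(r),np.round(world(p,(r[0]+r[2])/2,(r[1]+r[3])/2),3))
E
```

```text
pics
{'time_s': 0.0, 'qpos': array([-6.65813867e-02,  3.00463867e-01,  1.52160505e+00, -6.75574211e-06,
        1.32070960e+00, -6.66017423e-02]), 'joint_vel': array([-6.89634027e-05,  2.49851410e-03,  1.30177582e-03,  1.17852148e-03,
        3.25075564e-04,  2.73892553e-04]), 'tau': array([-1.53750298e-03, -5.31805658e+01, -3.52735734e+01,  7.07558286e-02,
        2.43994006e-02, -4.79655944e-05]), 'ee_pos': array([5.49744277e-01, 2.26916129e-05, 2.21880153e-01]), 'eef_rot': array([-3.14040899e+00, -7.23928194e-05,  1.57081832e+00]), 'force': array([-0.42166318, -0.65229659,  0.02019931]), 'moment': array([-0.0356395 ,  0.00977009,  0.01114895]), 'grip_force': 0.0, 'grip_width': 0.09425071367858193} 0.017
scene campos [1.31444393 0.0550012  0.79033171]
hopper 0.81 [103. 162. 314. 290.] [ 0.64  -0.052  0.118]
knob_grip 0.53 [164. 161. 175. 191.] [ 0.47  -0.169  0.144]
bar 0.85 [110. 187. 268. 267.] [ 0.638 -0.099  0.115]
bottle_a_mid 0.9 [ 75. 188. 108. 253.] [ 0.609 -0.347  0.114]
wrench_grip 0.57 [256. 190. 279. 202.] [0.402 0.104 0.009]
screwdriver_grip 0.63 [102. 161. 316. 292.] [ 0.641 -0.051  0.117]
cap_a_mid 0.68 [314. 251. 329. 270.] [0.671 0.231 0.019]
cap_a_mid 0.53 [111. 185. 268. 266.] [ 0.633 -0.099  0.114]
side campos [ 0.38328017 -0.63759457  0.87496887]
hopper 0.79 [224. 171. 357. 321.] [ 0.598 -0.147  0.115]
bar 0.81 [243. 178. 350. 292.] [ 0.624 -0.116  0.113]
bottle_a_mid 0.62 [294. 311. 333. 369.] [ 0.568 -0.39   0.147]
bottle_a_mid 0.21 [272. 164. 277. 170.] [0.668 0.237 0.018]
grease_tin_mid 0.84 [215. 172. 236. 199.] [0.485 0.148 0.058]
wrench_grip 0.82 [193. 204. 231. 236.] [0.426 0.064 0.006]
wrench_grip 0.22 [225. 174. 355. 322.] [ 0.596 -0.151  0.113]
screwdriver_grip 0.62 [192. 246. 251. 272.] [ 0.431 -0.081  0.015]
cap_a_mid 0.59 [224. 171. 358. 325.] [ 0.599 -0.151  0.113]
cap_a_mid 0.43 [270. 166. 276. 175.] [0.658 0.223 0.017]
```

```bash
python3 - <<'E'
import cv2,numpy as np
a=cv2.imread('pics/scene.png')[140:310,60:350];b=cv2.imread('pics/side.png')[150:380,180:380]
cv2.imwrite('pics/a2.png',cv2.resize(a,None,fx=2.7,fy=2.7,interpolation=cv2.INTER_CUBIC))
cv2.imwrite('pics/b2.png',cv2.resize(b,None,fx=2.5,fy=2.5,interpolation=cv2.INTER_CUBIC))
E
```

```text
(no output)
```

View pics/a2.png

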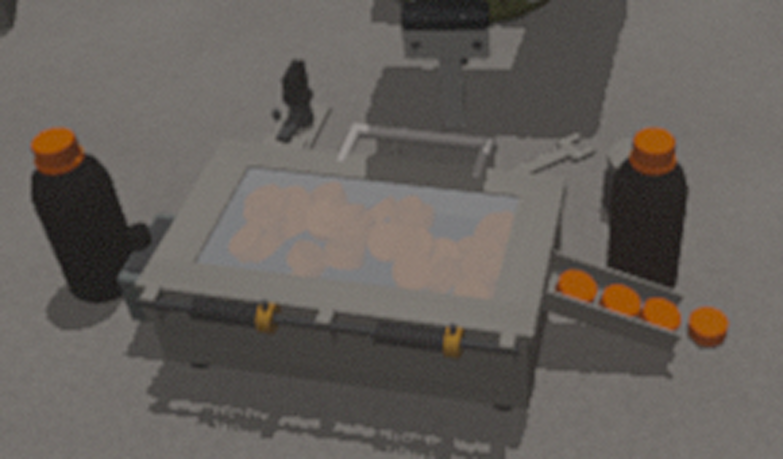

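View pics/b2.png

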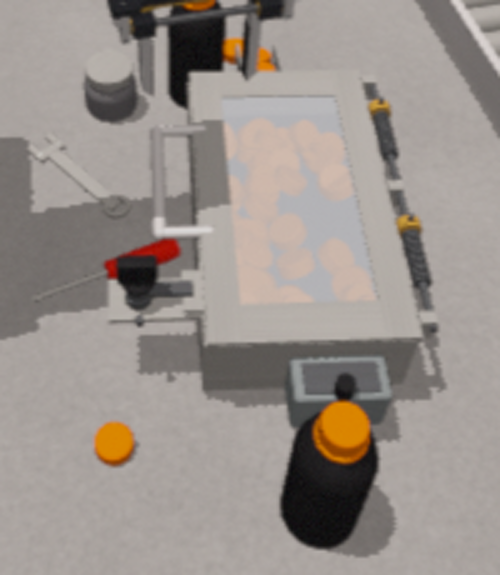

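```bash
python3 - <<'E'
from h import *
def plane(p,u,v,z):
    d=p['R'].T@np.array([(u-p['cx'])/p['fx'],(v-p['cy'])/p['fy'],1]); o=-p['R'].T@p['t']
    return (o+d*(z-o[2])/d[2])
for n,off,s,pts in (('side',(180,150),2.5,dict(barL=(157,130,.115),barR=(157,230,.115),knob=(137,262,.166),FL=(190,73,.112),FR=(205,343,.112),RR=(420,340,.112),RL=(365,72,.112))),
 ('scene',(60,140),2.7,dict(barR=(357,128,.115),barL=(490,140,.115),knob=(296,63,.166),FR=(215,145,.112),FL=(562,185,.112),RL=(540,335,.112),RR=(140,295,.112)))):
    p=viewer.camera(n)
    for k,(a,b,z) in pts.items():
        u,v=off[0]+a/s,off[1]+b/s
        print(n,k,np.round(plane(p,u,v,z),3),np.round(world(p,u,v),3))
    # cloud
    H,W=p['z_map'].shape; vv,uu=np.mgrid[:H,:W]; Z=p['z_map']
    c=np.stack([(uu-p['cx'])/p['fx']*Z,(vv-p['cy'])/p['fy']*Z,Z],-1).reshape(-1,3)
    X=(c-p['t'])@p['R']; X=X[Z.ravel()>0]
    m=(X[:,0]>.35)&(X[:,0]<.9)&(abs(X[:,1]+.08)<.3)
    L=X[m&(X[:,2]>.109)&(X[:,2]<.122)]
    # keep the largest cluster in grid
    g=np.zeros((700,700),np.uint8); ij=((L[:,:2]-[.3,-.4])*1000).astype(int); g[ij[:,0],ij[:,1]]=255
    g=cv2.morphologyEx(g,cv2.MORPH_CLOSE,np.ones((9,9)));g=cv2.morphologyEx(g,cv2.MORPH_OPEN,np.ones((25,25)))
    cs,_=cv2.findContours(g,0,2); c=max(cs,key=cv2.contourArea); r=cv2.minAreaRect(c); print(r, r[0][1]/1000+.3, r[0][0]/1000-.4)
    K=X[m&(X[:,2]>.135)&(X[:,2]<.17)&(X[:,0]<.52)&(X[:,1]<-.08)&(X[:,1]>-.25)]
    print('knob',len(K),K.mean(0) if len(K) else 0,K.min(0),K.max(0))
E
```

```text
side barL [0.513 0.021 0.115] [0.512 0.019 0.117]
side barR [ 0.485 -0.109  0.115] [ 0.485 -0.111  0.117]
side knob [ 0.453 -0.175  0.166] [ 0.454 -0.173  0.163]
side FL [0.569 0.103 0.112] [0.568 0.099 0.115]
side FR [ 0.503 -0.239  0.112] [ 0.504 -0.235  0.105]
side RR [ 0.695 -0.279  0.112] [ 0.697 -0.277  0.107]
side RL [0.77  0.06  0.112] [ 0.827  0.163 -0.001]
((310.72003173828125, 331.6845703125), (351.9474792480469, 242.53851318359375), 10.933816909790039) 0.6316845703125 -0.08927996826171875
knob 200 [ 0.45242078 -0.17638343  0.15544524] [ 0.43448147 -0.18537096  0.13500356] [ 0.47093555 -0.16334376  0.16860987]
scene barR [ 0.485 -0.108  0.115] [ 0.492 -0.107  0.121]
scene barL [0.507 0.028 0.115] [0.513 0.028 0.12 ]
scene knob [ 0.441 -0.169  0.166] [ 0.445 -0.168  0.168]
scene FR [ 0.505 -0.249  0.112] [ 0.371 -0.299 -0.   ]
scene FL [0.573 0.098 0.112] [0.579 0.097 0.118]
scene RL [0.756 0.072 0.112] [0.682 0.074 0.022]
scene RR [ 0.704 -0.272  0.112] [ 0.711 -0.268  0.119]
((310.52630615234375, 329.4655456542969), (349.47906494140625, 246.98573303222656), 10.801618576049805) 0.6294655456542968 -0.0894736938476563
knob 141 [ 0.45866584 -0.17042052  0.15376865] [ 0.43458139 -0.18736217  0.13579471] [ 0.4729756  -0.15668827  0.16982563]
```

Request:
step_arm --plan '[{"dx": -0.35,"dy": -0.19,"claw": 0.55},{"dx": -0.35,"dy": -0.19,"claw": 0.55},{"dx": -0.35,"dy": -0.19,"claw": 0.55},{"dx": -0.35,"dy": -0.19,"claw": 0.55},{"dx": -0.335,"dy": -0.18,"claw": 0.55},{"rz": -0.088,"claw": 0.55},{"rz": -0.088,"claw": 0.55},{"rz": -0.088,"claw": 0.55},{"rz": -0.088,"claw": 0.55},{"rz": -0.088,"claw": 0.55}]' --grip_force 20

```text
$.plan[0]: bad value
```

Request:
step_arm --plan '[{"rz": -0.088,"claw": 0.55},{"rz": -0.088,"claw": 0.55},{"rz": -0.088,"claw": 0.55},{"rz": -0.088,"claw": 0.55},{"rz": -0.088,"claw": 0.55},{"claw": 0.55},{"claw": 0.55}]'

```text
$.plan[0]: bad value
```

```bash
python3 - <<'E'
from h import *
o=telemetry.get_obs();print(o['time_s'],o['ee_pos'],o['eef_rot'],o['grip_width'],o['qpos'])
p=viewer.camera('wrist'); save(p,'w1'); T=p['tool_from_camera'];print(np.round(T,3))
from scipy.spatial.transform import Rotation as Ro
R=Ro.from_euler('xyz',o['eef_rot']).as_matrix()
Z=p['z_map'];vv,uu=np.mgrid[:384,:512]
c=np.stack([(uu-p['cx'])/p['fx']*Z,(vv-p['cy'])/p['fy']*Z,Z,np.ones_like(Z)],-1).reshape(-1,4)[Z.ravel()>0]
X=(c@T.T)[:,:3]@R.T+o['ee_pos']
K=X[(X[:,2]>.14)&(X[:,2]<.175)&(np.hypot(X[:,0]-.456,X[:,1]+.174)<.04)]
print(len(K),K.mean(0),K.min(0),K.max(0)); r=cv2.minAreaRect(K[:,:2].astype(np.float32)*1000);print(r)
E
```

```text
1.0 [ 5.49994457e-01 -1.03893750e-05  2.22456282e-01] [-3.14157426e+00  1.37033920e-05  1.57079737e+00] 0.09414269668232413 [-6.66073434e-02  2.99906988e-01  1.52096567e+00 -1.53752110e-05
  1.32073743e+00 -6.66045817e-02]
[[ 0.001 -0.962 -0.274  0.08 ]
 [ 1.     0.001 -0.    -0.001]
 [ 0.001 -0.274  0.962 -0.161]
 [ 0.     0.     0.     1.   ]]
624 [ 0.45067561 -0.16431163  0.1479368 ] [ 0.43199296 -0.17746231  0.14001513] [ 0.46949439 -0.15995522  0.15813671]
((451.9412536621094, -165.81466674804688), (10.703885078430176, 38.56600570678711), 69.91802215576172)
```

View pics/w1.png

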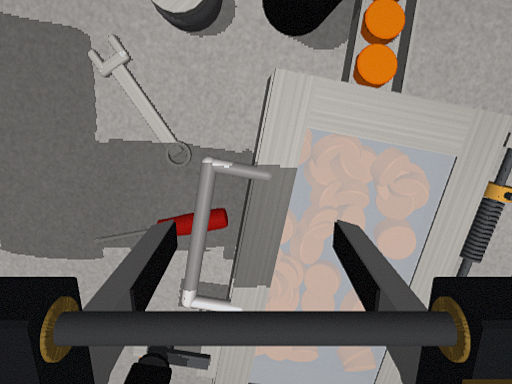

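The wrist picture shows the bar (about 190-270, 160-305) and the knob at the lower edge (155, 365). The rows must hold every key, so I send the move again in full.

Request:
step_arm --plan '[{"dx": -0.35,"dy": -0.19,"dz": 0,"rx": 0,"ry": 0,"rz": 0,"claw": 0.55},{"dx": -0.35,"dy": -0.19,"dz": 0,"rx": 0,"ry": 0,"rz": 0,"claw": 0.55},{"dx": -0.35,"dy": -0.19,"dz": 0,"rx": 0,"ry": 0,"rz": 0,"claw": 0.55},{"dx": -0.35,"dy": -0.19,"dz": 0,"rx": 0,"ry": 0,"rz": 0,"claw": 0.55},{"dx": -0.335,"dy": -0.18,"dz": 0,"rx": 0,"ry": 0,"rz": 0,"claw": 0.55},{"dx": 0,"dy": 0,"dz": 0,"rx": 0,"ry": 0,"rz": -0.088,"claw": 0.55},{"dx": 0,"dy": 0,"dz": 0,"rx": 0,"ry": 0,"rz": -0.088,"claw": 0.55},{"dx": 0,"dy": 0,"dz": 0,"rx": 0,"ry": 0,"rz": -0.088,"claw": 0.55},{"dx": 0,"dy": 0,"dz": 0,"rx": 0,"ry": 0,"rz": -0.088,"claw": 0.55},{"dx": 0,"dy": 0,"dz": 0,"rx": 0,"ry": 0,"rz": -0.088,"claw": 0.55}]' --grip_force 20

```text
time_s: 2.05
ee_pos: [0.456, -0.1735, 0.2225]
eef_rot: [3.142, 0.0, 2.268]
force: [0.9, -0.2, 0.4]
grip_width: 0.042
grip_force: 0.0
```

Request:
step_arm --plan '[{"dx": 0,"dy": 0,"dz": 0,"rx": 0,"ry": 0,"rz": -0.088,"claw": 0.55},{"dx": 0,"dy": 0,"dz": 0,"rx": 0,"ry": 0,"rz": -0.088,"claw": 0.55},{"dx": 0,"dy": 0,"dz": 0,"rx": 0,"ry": 0,"rz": -0.088,"claw": 0.55},{"dx": 0,"dy": 0,"dz": 0,"rx": 0,"ry": 0,"rz": -0.088,"claw": 0.55},{"dx": 0,"dy": 0,"dz": 0,"rx": 0,"ry": 0,"rz": -0.088,"claw": 0.55},{"dx": 0,"dy": 0,"dz": 0,"rx": 0,"ry": 0,"rz": 0,"claw": 0.55},{"dx": 0,"dy": 0,"dz": 0,"rx": 0,"ry": 0,"rz": 0,"claw": 0.55}]'

```text
time_s: 2.75
ee_pos: [0.456, -0.1735, 0.2225]
eef_rot: [-3.142, 0.0, 2.949]
force: [-0.6, -0.2, -0.1]
grip_width: 0.042
grip_force: 0.0
```

```bash
cat >> h.py <<'E'
from scipy.spatial.transform import Rotation as Ro
def wcloud(p,o):
    T=p['tool_from_camera'];R=Ro.from_euler('xyz',o['eef_rot']).as_matrix()
    Z=p['z_map'];vv,uu=np.mgrid[:384,:512]
    c=np.stack([(uu-p['cx'])/p['fx']*Z,(vv-p['cy'])/p['fy']*Z,Z,np.ones_like(Z)],-1).reshape(-1,4)[Z.ravel()>0]
    return (c@T.T)[:,:3]@R.T+o['ee_pos']
E
python3 - <<'E'
from h import *
o=telemetry.get_obs();print(o['time_s'],o['ee_pos'],o['eef_rot'],o['grip_width'],o['qpos'])
p=viewer.camera('wrist'); save(p,'w2'); X=wcloud(p,o)
K=X[(X[:,2]>.14)&(X[:,2]<.172)&(np.hypot(X[:,0]-.456,X[:,1]+.174)<.035)]
print(len(K),K.mean(0),K.min(0),K.max(0)); r=cv2.minAreaRect(K[:,:2].astype(np.float32)*1000);print(r)
E
```

```text
2.75 [ 0.45599876 -0.17350607  0.2224894 ] [-3.14158749e+00  1.12264214e-04  2.94891164e+00] 0.04197534346189076 [-4.38679736e-01  1.61081006e-01  1.69164502e+00  2.32521248e-05
  1.28875648e+00 -1.81680152e+00]
1052 [ 0.4470732  -0.1704195   0.16295848] [ 0.43084559 -0.1806209   0.14018424] [ 0.46877524 -0.16109879  0.16712766]
((450.1553955078125, -170.80018615722656), (13.906927108764648, 38.19086456298828), 79.4483413696289)
```

View pics/w2.png

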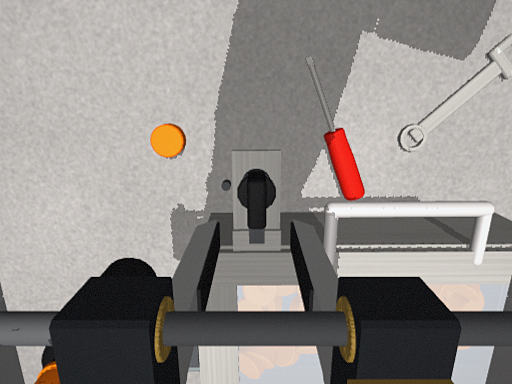

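Request:
step_arm --plan '[{"dx": 0.036,"dy": 0,"dz": 0.235,"rx": 0,"ry": 0,"rz": 0,"claw": 0.55},{"dx": 0,"dy": 0,"dz": 0.235,"rx": 0,"ry": 0,"rz": 0,"claw": 0.55},{"dx": 0,"dy": 0,"dz": 0.225,"rx": 0,"ry": 0,"rz": 0,"claw": 0.55},{"dx": 0,"dy": 0,"dz": 0,"rx": 0,"ry": 0,"rz": 0,"claw": 0.8},{"dx": 0,"dy": 0,"dz": 0,"rx": 0,"ry": 0,"rz": 0,"claw": 1},{"dx": 0,"dy": 0,"dz": 0,"rx": 0,"ry": 0,"rz": 0,"claw": 1},{"dx": 0,"dy": 0,"dz": 0,"rx": 0,"ry": 0,"rz": 0,"claw": 1},{"dx": 0,"dy": 0,"dz": 0,"rx": 0,"ry": 0,"rz": 0,"claw": 1}]' --grip_force 20

```text
time_s: 3.6
ee_pos: [0.4532, -0.1719, 0.1542]
eef_rot: [3.14, 0.002, 2.953]
force: [2.3, 10.4, 6.0]
grip_width: 0.0138
grip_force: 20.0
```

Request:
step_arm --plan '[{"dx": 0,"dy": 0.011,"dz": -0.006,"rx": 0,"ry": 0,"rz": 0.06,"claw": 1},{"dx": 0,"dy": 0,"dz": 0,"rx": 0,"ry": 0,"rz": 0.08,"claw": 1},{"dx": 0,"dy": 0,"dz": 0,"rx": 0,"ry": 0,"rz": 0.08,"claw": 1},{"dx": 0,"dy": 0,"dz": 0,"rx": 0,"ry": 0,"rz": 0.08,"claw": 1},{"dx": 0,"dy": 0,"dz": 0,"rx": 0,"ry": 0,"rz": 0.08,"claw": 1},{"dx": 0,"dy": 0,"dz": 0,"rx": 0,"ry": 0,"rz": 0.08,"claw": 1},{"dx": 0,"dy": 0,"dz": 0,"rx": 0,"ry": 0,"rz": 0.08,"claw": 1},{"dx": 0,"dy": 0,"dz": 0,"rx": 0,"ry": 0,"rz": 0.08,"claw": 1},{"dx": 0,"dy": 0,"dz": 0,"rx": 0,"ry": 0,"rz": 0.08,"claw": 1},{"dx": 0,"dy": 0,"dz": 0,"rx": 0,"ry": 0,"rz": 0.08,"claw": 1}]'

```text
time_s: 4.6
ee_pos: [0.4521, -0.1727, 0.1542]
eef_rot: [-3.14, 0.002, 1.722]
force: [-7.4, -7.9, 1.1]
grip_width: 0.0141
grip_force: 20.0
```

```bash
python3 - <<'E'
from h import *
o=telemetry.get_obs();print(o)
E
```

```text
{'time_s': 4.6, 'qpos': array([-0.43938434,  0.22528141,  1.78355334, -0.00254428,  1.13274112,
       -0.58996579]), 'joint_vel': array([-2.64776220e-03,  1.56914329e-04,  3.17976613e-03, -1.02160219e-03,
        2.32933413e-03,  1.24788517e+00]), 'tau': array([  4.6004793 , -45.60104728, -33.54349852,   2.56463595,
        -0.89873856,  -2.4431017 ]), 'ee_pos': array([ 0.4521378 , -0.17272206,  0.15419489]), 'eef_rot': array([-3.14032374e+00,  1.92323137e-03,  1.72245821e+00]), 'force': array([-7.38730658, -7.88797675,  1.05955531]), 'moment': array([-1.49023514,  1.45068321,  0.19649726]), 'grip_force': 20.0144961476326, 'grip_width': 0.01408464340520507}
```

Request:
step_arm --plan '[{"dx": -0.006,"dy": -0.008,"dz": 0,"rx": 0,"ry": 0,"rz": 0.025,"claw": 1},{"dx": 0,"dy": 0,"dz": 0,"rx": 0,"ry": 0,"rz": 0.025,"claw": 1},{"dx": 0,"dy": 0,"dz": 0,"rx": 0,"ry": 0,"rz": 0.02,"claw": 1},{"dx": 0,"dy": 0,"dz": 0,"rx": 0,"ry": 0,"rz": 0,"claw": 1}]'

```text
time_s: 5.0
ee_pos: [0.4519, -0.1729, 0.1542]
eef_rot: [3.141, 0.001, 1.618]
force: [-3.3, -2.7, 1.2]
grip_width: 0.0143
grip_force: 20.4
```

```bash
python3 - <<'E'
from h import *
o=telemetry.get_obs();print(o['eef_rot'],o['moment'],o['force'],o['joint_vel'])
p=viewer.camera('side');save(p,'s2')
cv2.imwrite('pics/s2c.png',cv2.resize(cv2.imread('pics/s2.png')[180:330,190:390],None,fx=3,fy=3))
E
```

```text
[3.14140028e+00 1.10576161e-03 1.61757176e+00] [-0.66516696  0.67927681  0.46185048] [-3.30235922 -2.69685646  1.17543792] [ 0.00021283  0.00040144 -0.00031106  0.00032495  0.00075417 -0.03783472]
```

View pics/s2c.png

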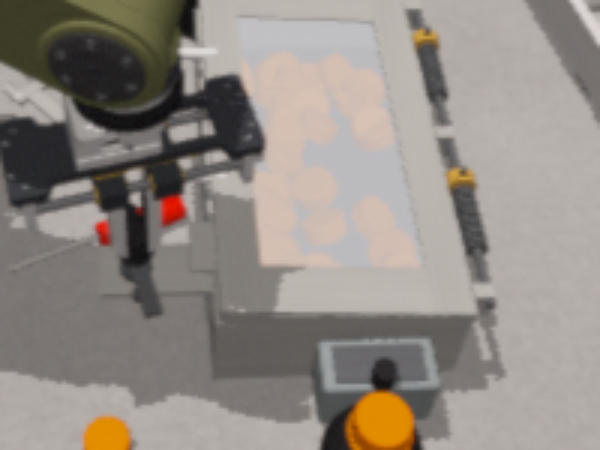

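The picture shows the tongue swung out at (150, 295) and the lid front raised; the moment of 0.46 N m says the stop is reached. Now back with the knob.

Request:
step_arm --plan '[{"dx": 0,"dy": 0,"dz": 0,"rx": 0,"ry": 0,"rz": -0.08,"claw": 1},{"dx": 0,"dy": 0,"dz": 0,"rx": 0,"ry": 0,"rz": -0.08,"claw": 1},{"dx": 0,"dy": 0,"dz": 0,"rx": 0,"ry": 0,"rz": -0.08,"claw": 1},{"dx": 0,"dy": 0,"dz": 0,"rx": 0,"ry": 0,"rz": -0.08,"claw": 1},{"dx": 0,"dy": 0,"dz": 0,"rx": 0,"ry": 0,"rz": -0.08,"claw": 1},{"dx": 0,"dy": 0,"dz": 0,"rx": 0,"ry": 0,"rz": -0.08,"claw": 1},{"dx": 0,"dy": 0,"dz": 0,"rx": 0,"ry": 0,"rz": -0.08,"claw": 1},{"dx": 0,"dy": 0,"dz": 0,"rx": 0,"ry": 0,"rz": -0.08,"claw": 1},{"dx": 0,"dy": 0,"dz": 0,"rx": 0,"ry": 0,"rz": -0.08,"claw": 1},{"dx": 0,"dy": 0,"dz": 0,"rx": 0,"ry": 0,"rz": -0.08,"claw": 1}]'

```text
time_s: 6.05
ee_pos: [0.453, -0.1719, 0.1542]
eef_rot: [3.14, 0.003, 2.88]
force: [6.4, 5.0, -0.7]
grip_width: 0.0139
grip_force: 20.0
```

Request:
step_arm --plan '[{"dx": 0,"dy": 0,"dz": 0,"rx": 0,"ry": 0,"rz": -0.03,"claw": 0.9},{"dx": 0,"dy": 0,"dz": 0,"rx": 0,"ry": 0,"rz": 0,"claw": 0.55},{"dx": 0,"dy": 0,"dz": 0,"rx": 0,"ry": 0,"rz": 0,"claw": 0.55},{"dx": 0,"dy": 0,"dz": 0,"rx": 0,"ry": 0,"rz": 0,"claw": 0.55},{"dx": 0,"dy": 0,"dz": -0.3,"rx": 0,"ry": 0,"rz": 0,"claw": 0.55},{"dx": 0,"dy": 0,"dz": -0.35,"rx": 0,"ry": 0,"rz": 0,"claw": 0.55},{"dx": 0,"dy": 0,"dz": 0,"rx": 0,"ry": 0,"rz": 0.09,"claw": 0.6},{"dx": 0,"dy": 0,"dz": 0,"rx": 0,"ry": 0,"rz": 0.09,"claw": 0.6},{"dx": 0,"dy": 0,"dz": 0,"rx": 0,"ry": 0,"rz": 0.09,"claw": 0.6},{"dx": 0,"dy": 0,"dz": 0,"rx": 0,"ry": 0,"rz": 0.09,"claw": 0.6}]'

```text
time_s: 7.05
ee_pos: [0.4519, -0.1725, 0.2186]
eef_rot: [3.142, 0.0, 2.35]
force: [-0.5, -0.5, -0.1]
grip_width: 0.0378
grip_force: 0.0
```

Request:
step_arm --plan '[{"dx": 0,"dy": 0,"dz": 0,"rx": 0,"ry": 0,"rz": 0.09,"claw": 0.6},{"dx": 0,"dy": 0,"dz": 0,"rx": 0,"ry": 0,"rz": 0.09,"claw": 0.6},{"dx": 0,"dy": 0,"dz": 0,"rx": 0,"ry": 0,"rz": 0.09,"claw": 0.6},{"dx": 0,"dy": 0,"dz": 0,"rx": 0,"ry": 0,"rz": 0.09,"claw": 0.6},{"dx": 0,"dy": 0,"dz": 0,"rx": 0,"ry": 0,"rz": 0.09,"claw": 0.6},{"dx": 0,"dy": 0,"dz": 0,"rx": 0,"ry": 0,"rz": 0.09,"claw": 0.6},{"dx": 0,"dy": 0,"dz": 0,"rx": 0,"ry": 0,"rz": 0.08,"claw": 0.6},{"dx": 0,"dy": 0,"dz": 0,"rx": 0,"ry": 0,"rz": 0,"claw": 0.6}]'

```text
time_s: 7.85
ee_pos: [0.4519, -0.1725, 0.2186]
eef_rot: [-3.142, -0.0, 1.38]
force: [-0.3, 0.9, 0.2]
grip_width: 0.0377
grip_force: 0.0
```

```bash
python3 - <<'E'
from h import *
o=telemetry.get_obs();print(o['time_s'],o['ee_pos'],o['eef_rot'],o['force'],o['moment'],o['grip_width'])
p=viewer.camera('wrist'); save(p,'w3'); X=wcloud(p,o)
th=-.1894; hx=np.array([np.cos(th),np.sin(th)]);hy=np.array([-hx[1],hx[0]])
O=np.array([.630,-.0895]); P=np.c_[(X[:,:2]-O)@hx,(X[:,:2]-O)@hy,X[:,2]]
for y0 in (-35,-10,10,30,50,75):
    B=P[(P[:,0]>-.17)&(P[:,0]<-.112)&(abs(P[:,1]-y0/1000)<.008)&(P[:,2]>.09)&(P[:,2]<.18)]
    if len(B): print(y0,len(B),np.round(np.median(B,0),4),np.round(B.min(0),4),np.round(B.max(0),4))
E
```

```text
7.85 [ 0.45190971 -0.17249278  0.21857114] [-3.14155007e+00 -3.77313780e-05  1.37981378e+00] [-0.33628254  0.87287473  0.21028364] [ 0.0096335   0.02773567 -0.03442679] 0.037666800998681374
-35 518 [-0.1379 -0.0363  0.1378] [-0.1457 -0.0428  0.131 ] [-0.112  -0.0272  0.1412]
-10 488 [-0.1393 -0.01    0.1382] [-0.1458 -0.018   0.1326] [-0.132  -0.002   0.1411]
10 519 [-0.1396  0.0102  0.1382] [-0.146   0.002   0.1316] [-0.132  0.018  0.141]
30 163 [-0.1399  0.0246  0.1382] [-0.1457  0.022   0.1336] [-0.1328  0.0278  0.1406]
```

View pics/w3.png

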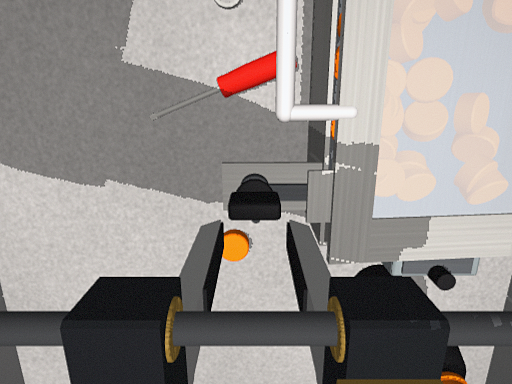

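The picture shows the wing at (255, 205) back at rest with its tongue toward the lid, the lid ajar with a gap below it, and the bar at (285, 0-115).

Request:
step_arm --plan '[{"dx": 0.34,"dy": 0.057,"dz": 0,"rx": 0,"ry": 0,"rz": 0,"claw": 0.6},{"dx": 0.34,"dy": 0.057,"dz": 0,"rx": 0,"ry": 0,"rz": 0,"claw": 0.6},{"dx": 0.34,"dy": 0.057,"dz": 0,"rx": 0,"ry": 0,"rz": 0,"claw": 0.6},{"dx": 0.333,"dy": 0.057,"dz": 0,"rx": 0,"ry": 0,"rz": 0,"claw": 0.6},{"dx": 0,"dy": 0,"dz": 0.3,"rx": 0,"ry": 0,"rz": 0,"claw": 0.6},{"dx": 0,"dy": 0,"dz": 0.3,"rx": 0,"ry": 0,"rz": 0,"claw": 0.6},{"dx": 0,"dy": 0,"dz": 0.22,"rx": 0,"ry": 0,"rz": 0,"claw": 0.6},{"dx": 0,"dy": 0,"dz": 0,"rx": 0,"ry": 0,"rz": 0,"claw": 0.6}]'

```text
time_s: 8.7
ee_pos: [0.4984, -0.0436, 0.1341]
eef_rot: [-3.137, 0.0, 1.386]
force: [-0.4, 1.1, -0.2]
grip_width: 0.0375
grip_force: 0.0
```

Request:
step_arm --plan '[{"dx": 0,"dy": 0,"dz": 0,"rx": 0,"ry": 0,"rz": 0,"claw": 0.75},{"dx": 0,"dy": 0,"dz": 0,"rx": 0,"ry": 0,"rz": 0,"claw": 0.9},{"dx": 0,"dy": 0,"dz": 0,"rx": 0,"ry": 0,"rz": 0,"claw": 1},{"dx": 0,"dy": 0,"dz": 0,"rx": 0,"ry": 0,"rz": 0,"claw": 1},{"dx": 0,"dy": 0,"dz": 0,"rx": 0,"ry": 0,"rz": 0,"claw": 1},{"dx": 0,"dy": 0,"dz": 0,"rx": 0,"ry": 0,"rz": 0,"claw": 1}]' --grip_force 15

```text
time_s: 9.3
ee_pos: [0.4992, -0.0438, 0.1369]
eef_rot: [-3.14, 0.0, 1.383]
force: [-5.8, 0.2, 1.3]
grip_width: 0.0133
grip_force: 15.0
```

```bash
cat > arc.py <<'E'
from h import *
o=telemetry.get_obs();th=-.1894
hx=np.array([np.cos(th),np.sin(th),0])
print(o['time_s'],np.round(o['ee_pos'],4),np.round(o['eef_rot'],3),'F',np.round(o['force'],1),'Fhx',round(float(o['force']@hx),1),'M',np.round(o['moment'],2),'w',o['grip_width'],o['grip_force'])
E
python3 arc.py
```

```text
9.3 [ 0.4992 -0.0438  0.1369] [-3.14   0.     1.383] F [-5.8  0.2  1.3] Fhx -5.7 M [0.19 1.05 0.03] w 0.01328381689330445 15.000464916229248
```

```bash
python3 -c "
import numpy as np
a=np.r_[.09,.10,.12,np.arange(.15,1.12,.04)]
for s,e in zip(a,a[1:]): print(round(s,2),round(e,2),'dy %.3f dz %.3f'%(2.45*(np.cos(s)-np.cos(e)),-2.45*(np.sin(e)-np.sin(s))))
"
```

```text
0.09 0.1 dy 0.002 dz -0.024
0.1 0.12 dy 0.005 dz -0.049
0.12 0.15 dy 0.010 dz -0.073
0.15 0.19 dy 0.017 dz -0.097
0.19 0.23 dy 0.020 dz -0.096
0.23 0.27 dy 0.024 dz -0.095
0.27 0.31 dy 0.028 dz -0.094
0.31 0.35 dy 0.032 dz -0.093
0.35 0.39 dy 0.035 dz -0.091
0.39 0.43 dy 0.039 dz -0.090
0.43 0.47 dy 0.043 dz -0.088
0.47 0.51 dy 0.046 dz -0.086
0.51 0.55 dy 0.050 dz -0.085
0.55 0.59 dy 0.053 dz -0.083
0.59 0.63 dy 0.056 dz -0.080
0.63 0.67 dy 0.059 dz -0.078
0.67 0.71 dy 0.062 dz -0.076
0.71 0.75 dy 0.065 dz -0.073
0.75 0.79 dy 0.068 dz -0.070
0.79 0.83 dy 0.071 dz -0.068
0.83 0.87 dy 0.074 dz -0.065
0.87 0.91 dy 0.076 dz -0.062
0.91 0.95 dy 0.079 dz -0.059
0.95 0.99 dy 0.081 dz -0.055
0.99 1.03 dy 0.083 dz -0.052
1.03 1.07 dy 0.085 dz -0.049
1.07 1.11 dy 0.087 dz -0.045
```

Request:
step_arm --plan '[{"dx": 0,"dy": -0.004,"dz": -0.024,"rx": 0,"ry": 0,"rz": 0,"claw": 1},{"dx": 0,"dy": 0.005,"dz": -0.049,"rx": 0,"ry": 0,"rz": 0,"claw": 1},{"dx": 0,"dy": 0.01,"dz": -0.073,"rx": 0,"ry": 0,"rz": 0,"claw": 1},{"dx": 0,"dy": 0.017,"dz": -0.097,"rx": 0,"ry": 0,"rz": 0,"claw": 1},{"dx": 0,"dy": 0.02,"dz": -0.096,"rx": 0,"ry": 0,"rz": 0,"claw": 1},{"dx": 0,"dy": 0.024,"dz": -0.095,"rx": 0,"ry": 0,"rz": 0,"claw": 1},{"dx": 0,"dy": 0.028,"dz": -0.094,"rx": 0,"ry": 0,"rz": 0,"claw": 1}]'

```text
time_s: 10.0
ee_pos: [0.5091, -0.0456, 0.1903]
eef_rot: [-3.14, 0.0, 1.382]
force: [-5.8, 0.4, -0.4]
grip_width: 0.0132
grip_force: 15.0
```

```bash
python3 arc.py; python3 - <<'E'
from h import *
o=telemetry.get_obs()
p=viewer.camera('side');save(p,'s3')
cv2.imwrite('pics/s3c.png',cv2.resize(cv2.imread('pics/s3.png')[140:330,190:390],None,fx=3,fy=3))
E
```

```text
10.0 [ 0.5091 -0.0456  0.1903] [-3.14   0.     1.382] F [-5.8  0.4 -0.4] Fhx -5.8 M [0.15 1.32 0.04] w 0.013198724988865143 15.000857412815094
```

View pics/s3c.png

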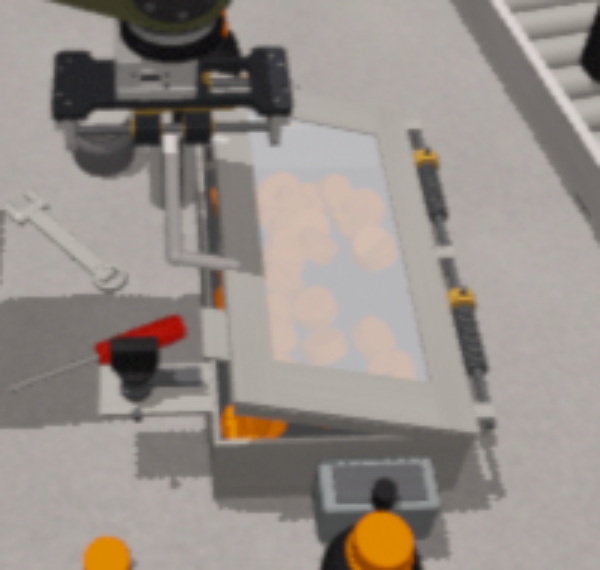

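The picture shows the lid lifted about 15 degrees with the bar between the fingers; knob and tools are undisturbed. Continuing along the arc.

Request:
step_arm --plan '[{"dx": 0,"dy": 0.025,"dz": -0.093,"rx": 0,"ry": 0,"rz": 0,"claw": 1},{"dx": 0,"dy": 0.035,"dz": -0.091,"rx": 0,"ry": 0,"rz": 0,"claw": 1},{"dx": 0,"dy": 0.039,"dz": -0.09,"rx": 0,"ry": 0,"rz": 0,"claw": 1},{"dx": 0,"dy": 0.043,"dz": -0.088,"rx": 0,"ry": 0,"rz": 0,"claw": 1},{"dx": 0,"dy": 0.046,"dz": -0.086,"rx": 0,"ry": 0,"rz": 0,"claw": 1},{"dx": 0,"dy": 0.05,"dz": -0.085,"rx": 0,"ry": 0,"rz": 0,"claw": 1},{"dx": 0,"dy": 0.053,"dz": -0.083,"rx": 0,"ry": 0,"rz": 0,"claw": 1},{"dx": 0,"dy": 0.056,"dz": -0.08,"rx": 0,"ry": 0,"rz": 0,"claw": 1},{"dx": 0,"dy": 0.059,"dz": -0.078,"rx": 0,"ry": 0,"rz": 0,"claw": 1},{"dx": 0,"dy": 0.062,"dz": -0.076,"rx": 0,"ry": 0,"rz": 0,"claw": 1}]'

```text
time_s: 11.05
ee_pos: [0.5543, -0.0542, 0.2771]
eef_rot: [-3.139, 0.0, 1.383]
force: [-22.3, 3.1, 17.1]
grip_width: 0.0134
grip_force: 15.0
```

```bash
cat >> arc.py <<'E'
h=np.array([.7395,-.0899,.112]); d=o['ee_pos']-h-[0,0,.003]   # bar about 3 mm under TCP
x,z=-(d@hx),d[2]; print('a %.3f r %.4f'%(np.arctan2(z,x),np.hypot(x,z)))
E
python3 arc.py
```

```text
11.05 [ 0.5543 -0.0542  0.2771] [-3.139  0.     1.383] F [-22.3   3.1  17.1] Fhx -22.5 M [ 0.71  4.48 -0.02] w 0.013447056490373555 15.00706683844328
a 0.710 r 0.2487
```

Request:
step_arm --plan '[{"dx": 0,"dy": -0.01,"dz": -0.009,"rx": 0,"ry": 0,"rz": 0,"claw": 1},{"dx": 0,"dy": -0.009,"dz": -0.008,"rx": 0,"ry": 0,"rz": 0,"claw": 1},{"dx": 0,"dy": 0,"dz": 0,"rx": 0,"ry": 0,"rz": 0,"claw": 1}]'

```text
time_s: 11.35
ee_pos: [0.5538, -0.0541, 0.2768]
eef_rot: [3.141, -0.0, 1.382]
force: [-2.8, 0.5, 1.5]
grip_width: 0.0134
grip_force: 15.0
```

```bash
python3 arc.py
```

```text
11.35 [ 0.5538 -0.0541  0.2768] [ 3.141 -0.     1.382] F [-2.8  0.5  1.5] Fhx -2.8 M [0.16 0.43 0.02] w 0.013415396060668272 15.001919120550156
a 0.708 r 0.2488
```

```bash
python3 -c "
import numpy as np
a=np.r_[.69,.70,.72,np.arange(.75,1.10,.04)]
for s,e in zip(a,a[1:]): print(round(s,2),round(e,2),'dy %.3f dz %.3f'%(2.45*(np.cos(s)-np.cos(e)),-2.45*(np.sin(e)-np.sin(s))))
"
```

```text
0.69 0.7 dy 0.016 dz -0.019
0.7 0.72 dy 0.032 dz -0.037
0.72 0.75 dy 0.049 dz -0.055
0.75 0.79 dy 0.068 dz -0.070
0.79 0.83 dy 0.071 dz -0.068
0.83 0.87 dy 0.074 dz -0.065
0.87 0.91 dy 0.076 dz -0.062
0.91 0.95 dy 0.079 dz -0.059
0.95 0.99 dy 0.081 dz -0.055
0.99 1.03 dy 0.083 dz -0.052
1.03 1.07 dy 0.085 dz -0.049
```

Request:
step_arm --plan '[{"dx": 0,"dy": 0.016,"dz": -0.019,"rx": 0,"ry": 0,"rz": 0,"claw": 1},{"dx": 0,"dy": 0.032,"dz": -0.037,"rx": 0,"ry": 0,"rz": 0,"claw": 1},{"dx": 0,"dy": 0.049,"dz": -0.055,"rx": 0,"ry": 0,"rz": 0,"claw": 1},{"dx": 0,"dy": 0.068,"dz": -0.07,"rx": 0,"ry": 0,"rz": 0,"claw": 1},{"dx": 0,"dy": 0.071,"dz": -0.068,"rx": 0,"ry": 0,"rz": 0,"claw": 1},{"dx": 0,"dy": 0,"dz": 0,"rx": 0,"ry": 0,"rz": 0,"claw": 1}]'

```text
time_s: 11.95
ee_pos: [0.5775, -0.0587, 0.3024]
eef_rot: [3.14, -0.0, 1.382]
force: [-7.2, 2.1, 7.7]
grip_width: 0.0135
grip_force: 15.0
```

```bash
cat > ang.py <<'E'
from h import *
# lid angle from the depth of the lid: steep-plane RANSAC in hopper frame, 2-D line fit in (x,z)
th=-.1894; hx=np.array([np.cos(th),np.sin(th)]);hy=np.array([-hx[1],hx[0]]);O=np.array([.627,-.089])
rng=np.random.default_rng(0)
for n in ('scene','side'):
    p=viewer.camera(n);Z=p['z_map'];vv,uu=np.mgrid[:384,:512]
    c=np.stack([(uu-p['cx'])/p['fx']*Z,(vv-p['cy'])/p['fy']*Z,Z],-1).reshape(-1,3)[Z.ravel()>0]
    X=(c-p['t'])@p['R']
    P=np.c_[(X[:,:2]-O)@hx,(X[:,:2]-O)@hy,X[:,2]]
    L=P[(abs(P[:,1])<.165)&(P[:,2]>.14)&(P[:,2]<.33)&(P[:,0]>-.09)&(P[:,0]<.13)]
    best=0
    for _ in range(400):
        q=L[rng.choice(len(L),2)][:,[0,2]];d=q[1]-q[0];l=np.hypot(*d)
        if l<.04: continue
        nrm=np.array([-d[1],d[0]])/l;m=abs((L[:,[0,2]]-q[0])@nrm)<.003
        if m.sum()>best: best=m.sum();M=m
    Q=L[M][:,[0,2]];m=Q.mean(0);v=np.linalg.svd(Q-m,full_matrices=False)[2][0];v*=-np.sign(v[0])
    print(n,best,len(L),'lid angle %.3f'%np.arctan2(v[1],-v[0]),'height at hinge x: %.4f'%(m[1]+(.112-m[0])*v[1]/v[0]), Q.min(0),Q.max(0))
E
python3 arc.py;python3 ang.py
```

```text
11.95 [ 0.5775 -0.0587  0.3024] [ 3.14  -0.     1.382] F [-7.2  2.1  7.7] Fhx -7.4 M [ 0.3   1.5  -0.01] w 0.013532997989814144 15.002608001232147
a 0.849 r 0.2497
scene 10262 11679 lid angle 0.845 height at hinge x: 0.1143 [-0.07072984  0.14001465] [0.09299255 0.32420834]
side 3918 4348 lid angle 0.835 height at hinge x: 0.1148 [-0.07200754  0.1400422 ] [0.09231632 0.32063576]
```

Request:
step_arm --plan '[{"dx": 0,"dy": 0.025,"dz": -0.038,"rx": 0,"ry": 0,"rz": 0,"claw": 1},{"dx": 0,"dy": 0.069,"dz": -0.071,"rx": 0,"ry": 0,"rz": 0,"claw": 1},{"dx": 0,"dy": 0.073,"dz": -0.064,"rx": 0,"ry": 0,"rz": 0,"claw": 1},{"dx": 0,"dy": 0.077,"dz": -0.061,"rx": 0,"ry": 0,"rz": 0,"claw": 1},{"dx": 0,"dy": 0.079,"dz": -0.058,"rx": 0,"ry": 0,"rz": 0,"claw": 1},{"dx": 0,"dy": 0.081,"dz": -0.055,"rx": 0,"ry": 0,"rz": 0,"claw": 1},{"dx": 0,"dy": 0.06,"dz": -0.037,"rx": 0,"ry": 0,"rz": 0,"claw": 1},{"dx": 0,"dy": 0.03,"dz": -0.018,"rx": 0,"ry": 0,"rz": 0,"claw": 1},{"dx": 0,"dy": 0,"dz": 0,"rx": 0,"ry": 0,"rz": 0,"claw": 1}]'

```text
time_s: 12.95
ee_pos: [0.6265, -0.068, 0.3392]
eef_rot: [-3.141, -0.0, 1.382]
force: [7.1, -1.4, -11.8]
grip_width: 0.0132
grip_force: 15.0
```

```bash
python3 arc.py;python3 ang.py
```

```text
12.95 [ 0.6265 -0.068   0.3392] [-3.141 -0.     1.382] F [  7.1  -1.4 -11.8] Fhx 7.2 M [-0.17 -1.34 -0.01] w 0.013207424540022055 14.996011108160019
a 1.096 r 0.2520
scene 10862 11930 lid angle 1.089 height at hinge x: 0.1149 [-0.00168402  0.14001444] [0.10249788 0.32992673]
side 1752 1885 lid angle 1.080 height at hinge x: 0.1172 [-0.00604739  0.14004888] [0.10142032 0.32988975]
```

Lid is at about 1.085, clearly past balance, and the residual force along the arc pushes onward. The bar has crept ~7 mm down the pads, so I reseat it with light grip before going back.

Request:
step_arm --plan '[{"dx": 0,"dy": 0,"dz": 0,"rx": 0,"ry": 0,"rz": 0,"claw": 1},{"dx": 0,"dy": 0,"dz": 0.02,"rx": 0,"ry": 0,"rz": 0,"claw": 1},{"dx": 0,"dy": 0,"dz": 0.02,"rx": 0,"ry": 0,"rz": 0,"claw": 1},{"dx": 0,"dy": 0,"dz": 0.02,"rx": 0,"ry": 0,"rz": 0,"claw": 1},{"dx": 0,"dy": 0,"dz": 0,"rx": 0,"ry": 0,"rz": 0,"claw": 1}]' --grip_force 5

```text
time_s: 13.55
ee_pos: [0.6255, -0.0678, 0.3361]
eef_rot: [3.14, 0.0, 1.382]
force: [-0.9, 0.5, 4.8]
grip_width: 0.0135
grip_force: 5.0
```

```bash
python3 arc.py;python3 ang.py
```

```text
13.55 [ 0.6255 -0.0678  0.3361] [3.14  0.    1.382] F [-0.9  0.5  4.8] Fhx -1.0 M [ 0.03  0.26 -0.01] w 0.013527731388055875 5.000430643558502
a 1.087 r 0.2498
scene 10907 11908 lid angle 1.084 height at hinge x: 0.1147 [-0.00324368  0.14001703] [0.10185807 0.32996004]
side 1799 1951 lid angle 1.076 height at hinge x: 0.1173 [-0.00594467  0.14011729] [0.10146479 0.32982917]
```

Request:
step_arm --plan '[{"dx": 0,"dy": 0,"dz": 0.02,"rx": 0,"ry": 0,"rz": 0,"claw": 1},{"dx": 0,"dy": 0,"dz": 0.02,"rx": 0,"ry": 0,"rz": 0,"claw": 1},{"dx": 0,"dy": 0,"dz": -0.003,"rx": 0,"ry": 0,"rz": 0,"claw": 1}]'

```text
time_s: 13.95
ee_pos: [0.6255, -0.0678, 0.3321]
eef_rot: [3.14, -0.0, 1.382]
force: [-0.1, -0.6, 2.4]
grip_width: 0.0138
grip_force: 5.0
```

```bash
python3 arc.py; python3 -c "
import numpy as np
a=np.r_[1.08,1.07,1.05,np.arange(1.02,.77,-.03)]
for s,e in zip(a,a[1:]): print(round(s,2),round(e,2),'dy %.3f dz %.3f'%(2.45*(np.cos(s)-np.cos(e)),-2.45*(np.sin(e)-np.sin(s))))
"
```

```text
13.95 [ 0.6255 -0.0678  0.3321] [ 3.14  -0.     1.382] F [-0.1 -0.6  2.4] Fhx 0.1 M [0.03 0.01 0.03] w 0.013771886290423117 5.000369846820831
a 1.080 r 0.2462
1.08 1.07 dy -0.022 dz 0.012
1.07 1.05 dy -0.043 dz 0.024
1.05 1.02 dy -0.063 dz 0.038
1.02 0.99 dy -0.062 dz 0.039
0.99 0.96 dy -0.061 dz 0.041
0.96 0.93 dy -0.060 dz 0.043
0.93 0.9 dy -0.058 dz 0.045
0.9 0.87 dy -0.057 dz 0.047
0.87 0.84 dy -0.055 dz 0.048
0.84 0.81 dy -0.054 dz 0.050
0.81 0.78 dy -0.052 dz 0.051
```

Request:
step_arm --plan '[{"dx": 0,"dy": -0.022,"dz": 0.012,"rx": 0,"ry": 0,"rz": 0,"claw": 1},{"dx": 0,"dy": -0.043,"dz": 0.024,"rx": 0,"ry": 0,"rz": 0,"claw": 1},{"dx": 0,"dy": -0.063,"dz": 0.038,"rx": 0,"ry": 0,"rz": 0,"claw": 1},{"dx": 0,"dy": -0.062,"dz": 0.039,"rx": 0,"ry": 0,"rz": 0,"claw": 1},{"dx": 0,"dy": -0.061,"dz": 0.041,"rx": 0,"ry": 0,"rz": 0,"claw": 1},{"dx": 0,"dy": -0.06,"dz": 0.043,"rx": 0,"ry": 0,"rz": 0,"claw": 1},{"dx": 0,"dy": -0.058,"dz": 0.045,"rx": 0,"ry": 0,"rz": 0,"claw": 1},{"dx": 0,"dy": -0.057,"dz": 0.047,"rx": 0,"ry": 0,"rz": 0,"claw": 1},{"dx": 0,"dy": -0.04,"dz": 0.034,"rx": 0,"ry": 0,"rz": 0,"claw": 1},{"dx": 0,"dy": -0.02,"dz": 0.018,"rx": 0,"ry": 0,"rz": 0,"claw": 1}]' --grip_force 8

```text
time_s: 14.95
ee_pos: [0.5772, -0.0586, 0.2969]
eef_rot: [-3.141, -0.0, 1.382]
force: [0.3, 0.1, -0.1]
grip_width: 0.0134
grip_force: 8.0
```

Request:
step_arm --plan '[{"dx": 0,"dy": 0,"dz": 0,"rx": 0,"ry": 0,"rz": 0,"claw": 1}]'

```text
time_s: 15.05
ee_pos: [0.5774, -0.0586, 0.2971]
eef_rot: [-3.141, -0.0, 1.382]
force: [0.5, 0.6, 0.1]
grip_width: 0.0136
grip_force: 8.0
```

```bash
python3 arc.py;python3 ang.py
```

```text
15.05 [ 0.5774 -0.0586  0.2971] [-3.141 -0.     1.382] F [0.5 0.6 0.1] Fhx 0.3 M [ 0.06 -0.1   0.02] w 0.013550855839953208 8.000071495771408
a 0.834 r 0.2458
scene 10284 11700 lid angle 0.840 height at hinge x: 0.1150 [-0.0687459   0.14001356] [0.09406989 0.31752454]
side 3888 4313 lid angle 0.838 height at hinge x: 0.1148 [-0.0720233  0.1400321] [0.09264227 0.32063097]
```

Request:
step_arm --plan '[{"dx": 0,"dy": -0.03,"dz": 0.028,"rx": 0,"ry": 0,"rz": 0,"claw": 1},{"dx": 0,"dy": -0.035,"dz": 0.033,"rx": 0,"ry": 0,"rz": 0,"claw": 1},{"dx": 0,"dy": -0.025,"dz": 0.025,"rx": 0,"ry": 0,"rz": 0,"claw": 1},{"dx": 0,"dy": -0.013,"dz": 0.012,"rx": 0,"ry": 0,"rz": 0,"claw": 1},{"dx": 0,"dy": 0,"dz": 0,"rx": 0,"ry": 0,"rz": 0,"claw": 1},{"dx": 0,"dy": 0,"dz": 0,"rx": 0,"ry": 0,"rz": 0,"claw": 1},{"dx": 0,"dy": 0,"dz": 0,"rx": 0,"ry": 0,"rz": 0,"claw": 1},{"dx": 0,"dy": 0,"dz": 0,"rx": 0,"ry": 0,"rz": 0,"claw": 1},{"dx": 0,"dy": 0,"dz": 0,"rx": 0,"ry": 0,"rz": 0,"claw": 1}]' --grip_force 12

```text
time_s: 16.05
ee_pos: [0.5676, -0.0567, 0.2876]
eef_rot: [3.141, -0.0, 1.382]
force: [0.9, 0.9, -1.3]
grip_width: 0.0133
grip_force: 12.0
```

```bash
python3 arc.py;python3 ang.py; python3 - <<'E'
from h import *
p=viewer.camera('side');save(p,'s4')
cv2.imwrite('pics/s4c.png',cv2.resize(cv2.imread('pics/s4.png')[120:380,180:390],None,fx=2.3,fy=2.3))
E
```

```text
16.05 [ 0.5676 -0.0567  0.2876] [ 3.141 -0.     1.382] F [ 0.9  0.9 -1.3] Fhx 0.7 M [ 0.18 -0.31  0.08] w 0.01329323793641217 11.999963074922562
a 0.778 r 0.2458
scene 10077 11459 lid angle 0.787 height at hinge x: 0.1146 [-0.08375576  0.14001142] [0.09074715 0.31169233]
side 4269 4755 lid angle 0.783 height at hinge x: 0.1143 [-0.08226304  0.14001706] [0.09005312 0.30645605]
```

View pics/s4c.png

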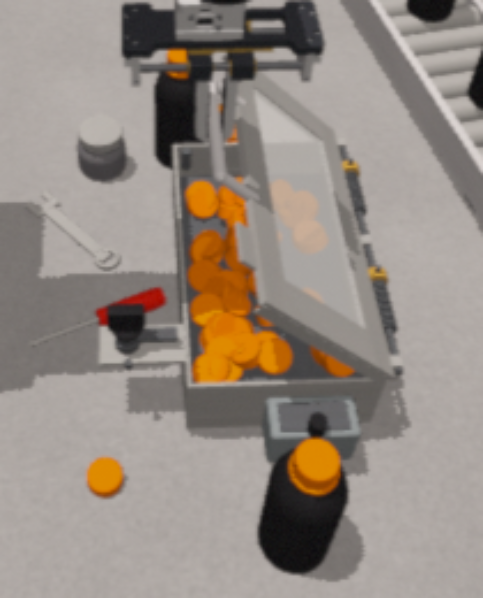

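The picture shows the lid held at about 45 degrees with its bar in the gripper at (215, 100). The knob is at rest at (125, 325), and everything else is where it was. Two camera fits give a lid angle of about 0.785 and it is still, so I hand in.

```bash
python3 -c "
from station import hand_in
print(hand_in())"
```

```text
the job is handed in; nothing more can be done
None
```

I handed the job in with the gripper holding the lid still at about 0.785 rad, roughly 7° below balance. I first turned the knob to its stop and let it return, then lifted the lid to about 1.08 rad (past balance) and brought it back. The bystanders I could see in the last picture had not moved, and the robot's clock read about 16 s of the 51 s.

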